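# Lock the gel tray into the gel caster

### The job

Close the gel caster on the gel tray: with the fingertips, swing the cam lever on the left rail round to its low point, so that the cam's nose is out of the way, then push the sliding end wall gently forward by its thumb plate until the tray is snug between the two end gaskets. Then swing the lever back along the rail to its high point, so that the cam locks behind the wall's roller. Nothing is lifted, neither wall, tray nor comb, and the other things on the bench stay where they are.

Things in the scene. Friction and masses are not known exactly. Their poses are not given: they have to be found in the camera images.
- caster: gel caster, fixed to the bench: white base on 12 mm feet, top 22 mm above the bench, from x = -195 to 165 mm, 190 mm wide (y); side rails with inner faces at y = +-80 mm, outer +-92 mm, tops 46 mm up; fixed end wall at the +x end, top 52 mm up. Origin: on the centre line, at bench level; x points along the caster from the sliding wall (robot's side) to the fixed wall, y to the left rail
- end_wall: sliding end wall, loose grey piece (0.4 kg) on the base between the rails, 1.5 mm play: a wall 157 mm wide, 16 mm thick, top 50 mm above the bench, rubber gasket in front; behind it a flat sole and a thumb plate, 86 mm long in all; on the wall's top left (y = +61 mm) an upright steel roller, 13 mm diameter, top 67 mm up, that meets the cam. Origin: foot of the gasket face, centre; x forward
- cam_lever (a joint): cam lever angle, rad, about a vertical axis; grows anticlockwise seen from above. 0 = low point: lever points out and forward (45 deg between caster +x and +y), cam's nose turned back clear of the roller's path (clear below 0.25). 2.0 = high point: lever points back along the rail (160 deg from caster +x), nose across the roller's path. Stops at -0.10 and 2.05. 2 to 3 N at the peg; stays where it is left
- cam_pivot (a point): axis of the cam lever, on a boss of the left rail, 57 mm above the bench, at caster x = -23 mm, y = +94 mm. The aluminium cam plate (52 to 62 mm above the bench) has its nose 40 mm from this axis, pointing 155 deg anticlockwise of the lever. With the wall home, the nose at 2.0 stands right behind the roller and holds the wall; coming round, it can push the wall the last 2 to 3 mm
- lever_peg (a point): centre of the upright round peg at the end of the cam lever, where a finger pushes: 16 mm diameter, from 62 to 100 mm above the bench (this point 84 mm up), 60 mm from the axis; the steel lever bar from axis to peg is 14 mm wide, 62 to 71 mm above the bench
- thumb_plate (a point): centre of the rear (-x) face of the sliding wall's thumb plate, where the wall is pushed: upright grey plate 60 mm wide (y), 8 mm thick, up to 70 mm above the bench (this point 52 mm up), on the wall's centre line, 86 mm behind its gasket face; free behind, but for the base plate below (top 22 mm). The released wall slides with some 2 to 4 N
- wall_face (a point): foot of the sliding wall's gasket face, centre (22 mm above the bench), which meets the tray; x points forward along the caster
- fixed_face (a point): foot of the fixed wall's gasket face, centre (22 mm above the bench, caster x = 118 mm), which looks back to -x of the caster; axes as the caster
- tray_near (a point): middle of the lower edge of the tray's end facing the sliding wall. The tray is clear plastic, loose, 100 mm long (caster x), 150 mm wide, 26 mm high, open at both ends, lying on the caster's base between the rails; it starts 3 to 14 mm short of the fixed wall, and the sliding wall pushes it home
- tray_far (a point): middle of the lower edge of the tray's end that faces the fixed wall
- tray: the tray; origin at the centre of its underside, x along the caster, z up
- comb: white gel comb, 158 x 16 x 4 mm, standing across the tray in two notches, loose; origin at the middle of its bar's lower edge, 17 mm above the tray's underside
- spare_comb: bystander: second comb lying flat near the rear of the caster, on its right; origin on its underside
- tip_box: bystander: grey pipette-tip box 122 x 85 x 62 mm, right of the caster; origin at the centre of its underside
- tube_rack: bystander: low rack of small tubes 100 x 60 x 42 mm, on the left of the caster; origin at the centre of its underside
- bottle_a: bystander: glass bottle with orange cap, 70 mm diameter, 138 mm tall; origin at the centre of its underside
- bottle_b: bystander: glass bottle with orange cap, 56 mm diameter, 105 mm tall; origin at the centre of its underside
- beaker: bystander: clear beaker 72 mm diameter, 85 mm tall; origin at the centre of its underside
- pipette: bystander: hand pipette lying on the bench left of the caster, 240 mm long, 27 mm high; origin under its middle
Things that resemble listed ones, but are neither listed nor needed, are in the scene too. Leave any blue or red look-alike of the end_wall alone.

How it is judged:
On the way, in this order (a step that is already met when the one before it is completed fails the run):
1. cam lever turned to released while the sliding wall still stands where it was (value of joint cam_lever below 0.25 rad and distance of wall_face from where it was at the start of the episode below 0.01 m), for 0.1 s.
2. with the cam released, the sliding wall is pushed up so that the tray is snug between both gaskets (value of joint cam_lever below 0.4 rad and x of tray_near in the frame of wall_face below 0.004 m and x of tray_far in the frame of fixed_face above -0.004 m), for 0.2 s.
At the end, for the whole second after the job is handed in: the tray lies flat with each end within 2.5 mm of its gasket (fixed wall and sliding wall), the cam lever stands locked (cam_lever above 1.8 rad), comb still in its notches, everything at rest (value of joint cam_lever above 1.8 rad and x of tray_near in the frame of wall_face below 0.0025 m and x of tray_far in the frame of fixed_face above -0.0025 m and linear speed of each of tray, end_wall below 0.01 m/s and z of wall_face in the frame of fixed_face below 0.004 m and angle between tray's own z axis and vertical below 0.03 rad and z of comb in the frame of tray below 0.02 m); the robot touches nothing.
It fails at once if the sliding wall was pushed along (over 10 mm) while the cam was not at its low point (value of joint cam_lever above 0.4 rad and distance of wall_face from where it was at the start of the episode above 0.01 m and x of tray_near in the frame of wall_face above 0.006 m).
It fails at once if the sliding wall, the tray or the comb was lifted or tipped (8 mm, 0.1 rad) (z of any of tray_near, tray_far, wall_face in the frame of fixed_face above 0.008 m or z of thumb_plate in the frame of fixed_face above 0.038 m or z of comb in the frame of tray above 0.025 m or angle between any of tray, end_wall's own z axis and vertical above 0.1 rad).
It fails at once if the tray was crushed between the walls (over 60 N) (contact force between tray and end_wall above 60 N).
It fails at once if a bystander was moved over 20 mm or tipped over (distance of any of spare_comb, tip_box, tube_rack, bottle_a, bottle_b, beaker, pipette from where it was at the start of the episode above 0.02 m or angle between any of spare_comb, tip_box, tube_rack, bottle_a, bottle_b, beaker, pipette's own z axis and vertical above 0.4 rad).
It also fails if it takes over 70 s, if anything falls off the work surface, if the arm or the gripper's body presses on something with over 40 N, if the wrist force passes 120 N, or if a joint passes its speed limit or range.

### The arm

A 6-joint arm with a two-finger parallel gripper is mounted at the origin on the work surface. World frame = base frame: x ahead of the robot, y to its left, z up, the work surface at z = 0. Lengths are in m, angles in rad, forces in N, time in s.
With the tool pointing down it reaches from about 0.375 to 0.9 m from the base axis. Payload 3.1 kg.
Tool frame: the origin (TCP) lies where the fingers leave the gripper's body, on its centre line; the fingertips stand manip.tip_reach ahead of it and the grasp point (between the pads) lies 54 mm ahead of it (manip.tip_reach is the distance from the TCP to the fingertips, in m); z points along the fingers, y is the direction in which the jaws open and shut (so a half turn about z gives the same grasp; the last joint's range is limited). The gripper opens to 85 mm and grips with 20 to 120 N. Pads are 22 mm wide; open, the fingers measure 114 mm over their backs; the gripper's body (76 mm by 85 mm) begins 54 mm behind the grasp point. The pads swing forward as they close: fully open they stand 13 mm farther back than shut.
Start: joints at [-0.178, 0.527, 1.433, -0, 1.181, -0.178], TCP at [0.625, 0, 0.304] pointing down, gripper open.
Joint ranges: [-3.08, 3.08], [-0.75, 2.2], [0.22, 2.44], [-1.43, 4.57], [0, 2.65], [-2.85, 2.85]. Speed limits (rad/s): [2.79, 2.79, 3.14, 3.14, 3.14, 3.14].

### API

Orientations are given as a unit quaternion [x, y, z, w].
In Python, from station import manip, cams, order gives the robot as it stands. The module is installed in compiled form; this text tells all that it offers.
- The arm moves only by the tool drive_tool, never from a script. Its arguments are lists of equal length, an entry for each row: "linear": the shift along the tool's x, y, z in mm, a list of three; "rot": the turn, a rotation vector about the tool's x, y, z in degrees, a list of three; "hand": the finger opening in mm, from 0 to 85.4. A call has 1 to 20 rows; each row shifts and turns the pose as measured when the row begins, along the tool's axes as they then stand; what a row does not reach is not made up. A row lasts 1/12 s, in which the tool goes at most 41.7 mm and 7.16 degrees, less where a joint would pass 70% of its speed; a pose out of reach is approached as far as the arm can. A call with a gripper value outside its range is refused whole. The fingers move at their own pace and stop on an object; "force" is the grip in N (left out, the last holds). Time passes only in rows, so rows that do not move let the fingers close. It gives the time, the measured TCP pose, the force and the opening at its end, in the units of the state.
- manip.sense(): the state, without advancing time (a new reading comes with each control period).
- cams.snapshot(name): name is "scene" or "side" or "wrist"; returns the picture (420x560x3 uint8, red, green, blue); there is no depth.
- cams.camera_model(name): a dict with "vfov" (degrees; the focal length in pixels is half the picture's height over the tangent of half this angle, whatever the lens; pixels are square), "cx", "cy" (the principal point, pixels), "rvec" (rotation vector, rad) and "tvec" (3), from world to camera coordinates, as OpenCV has them. Camera axes: x right, y down, z forward; pixel columns grow to the right and rows downward; lengths in m; the calibration is good to about 2 mm. A picture is of the moment at which its call begins: read the wrist's pose just before it. camera_model takes no time and is no camera call; for the wrist camera it gives the pose at the moment of the call.
- order.sign_off(): hands the job in, once; it reports no verdict.
Trained networks look in the newest picture that a camera, given by its name, has taken for a name from the list of things; names that differ only in an ending like _2 or _b are one class to them, and where a whole thing is asked for, a point or a joint stands for the part that bears it (a point fixed in the world has none). Each returns a list of dicts, best first, with "score" (0 to 1); they miss things now and then, are a little off and sometimes report something else, mostly with a low value. They report only what shows in the picture. A call takes as long as a camera call. They do not tell look-alikes from the thing itself.
- cams.regions_of(label, camera): "pixels" (420x560 bool, what is visible of it) and "rect" ([left, top, right, bottom] in pixels, round what is visible of it).
- cams.spot_point(label, camera): "at" ([column, row] in pixels: a listed point, or the origin of a listed thing).
The state is a dict: "t": time; "q": joint angles; "qd": joint speeds; "tau": joint torques, N m; "tcp_pos": TCP position; "tool_rot": TCP orientation; "force": force on the tool from outside, world axes, zero at the start; "ft_torque": the same for the moment, N m; "finger_gap": opening from 0.0 (shut) to 1.0 (fully open).
Only numpy, scipy, OpenCV 4.12 (cv2) and the standard library are available. Lean on these libraries where they do the work, as an engineer would, in place of code of your own. Each camera call takes 0.05 s, during which the arm holds its last target. There are 200 camera calls.

## Working session

There is one attempt and no reset: what is moved stays moved. The work goes in short steps, Python scripts to look and compute and a tool call to move; the robot and the scene stay as the last step left them, time stands still between calls to the robot, and variables do not carry over. Pictures are saved under pics/ and viewed, about 8 in all and at most 12, crops included, and the job is handed in when it is done.

Besides the shell and the picture viewer there is one more tool, called after "Request:" by a JSON object that holds its "name" and its "arguments". drive_tool: Moves the arm, as the interface text tells. Its arguments: {"type":"object","properties":{"linear":{"type":"array","items":{"type":"array","items":{"type":"number"}}},"rot":{"type":"array","items":{"type":"array","items":{"type":"number"}}},"hand":{"type":"array","items":{"type":"number"}},"force":{"type":"number"}},"required":["linear","rot","hand"]}

```bash
mkdir -p pics
cat > h.py <<'E'
import numpy as np, cv2
from station import manip, cams, order
def model(c):
    m=cams.camera_model(c); f=210/np.tan(np.radians(m['vfov'])/2)
    K=np.array([[f,0,m['cx']],[0,f,m['cy']],[0,0,1.]]); R=cv2.Rodrigues(np.array(m['rvec'],float))[0]
    return K,R,np.array(m['tvec'],float)
def ray_z(c,px,z):
    K,R,t=model(c); o=-R.T@t; d=R.T@np.linalg.inv(K)@np.array([px[0],px[1],1.])
    return o+d*(z-o[2])/d[2]
def proj(c,p):
    K,R,t=model(c); q=K@(R@np.array(p,float)+t); return q[:2]/q[2]
def snap(c,n):
    im=cams.snapshot(c); cv2.imwrite(f'pics/{n}.png',im[:,:,::-1]); return im
E
python3 - <<'E'
from h import *
s=manip.sense(); print(s['tcp_pos'],s['tool_rot'],manip.tip_reach)
ims=[]
Z=dict(caster=0,cam_pivot=.057,lever_peg=.084,thumb_plate=.052,wall_face=.022,fixed_face=.022,tray_near=.022,tray_far=.022,end_wall=.022,tube_rack=0,comb=.039)
for c in('scene','side','wrist'):
    im=snap(c,c+'0')
    for k,z in Z.items():
        for r in cams.spot_point(k,c)[:3]:
            print(c,k,round(r['score'],2),np.round(r['at'],1),np.round(ray_z(c,r['at'],z),4))
E
```

```text
[6.24443417e-01 1.12937519e-04 3.02929282e-01] [ 7.07124958e-01  7.07087757e-01 -6.16923799e-04 -9.04219084e-04] 0.0726
scene caster 0.94 [266.3 269.8] [ 0.6535 -0.0395  0.    ]
scene cam_pivot 0.95 [311.6 247.1] [0.6264 0.0569 0.057 ]
scene lever_peg 0.83 [329.6 221.2] [0.5615 0.0885 0.084 ]
scene thumb_plate 0.9 [147.4 203.4] [ 0.5188 -0.3739  0.052 ]
scene thumb_plate 0.86 [281.2 213.3] [ 0.5044 -0.0324  0.052 ]
scene thumb_plate 0.74 [ 80.  273.2] [ 0.7859 -0.4014  0.052 ]
scene wall_face 0.9 [113.4 221. ] [ 0.5668 -0.4492  0.022 ]
scene wall_face 0.74 [267.8 182.3] [ 0.3176 -0.1052  0.022 ]
scene wall_face 0.72 [417.4 207.8] [0.3783 0.3016 0.022 ]
scene fixed_face 0.98 [254.5 300.1] [ 0.7685 -0.0387  0.022 ]
scene fixed_face 0.39 [273.9 244.3] [ 0.5886 -0.0345  0.022 ]
scene fixed_face 0.3 [345.2 322.9] [0.7956 0.1425 0.022 ]
scene tray_near 0.81 [265.3 260.7] [ 0.6484 -0.0422  0.022 ]
scene tray_far 0.92 [259.9 296.6] [ 0.7573 -0.0302  0.022 ]
scene end_wall 0.94 [120.7 266. ] [ 0.7206 -0.3513  0.022 ]
scene end_wall 0.93 [267.3 181.3] [ 0.3124 -0.1078  0.022 ]
scene end_wall 0
[... 1566 characters left out ...]
.3 110. ] [0.6227 0.0629 0.057 ]
wrist lever_peg 0.79 [216.4  79.1] [0.5704 0.0876 0.084 ]
wrist lever_peg 0.73 [308.  196.9] [ 0.6432 -0.0074  0.084 ]
wrist lever_peg 0.49 [425.2 200.7] [ 0.7442 -0.0106  0.084 ]
wrist thumb_plate 0.71 [ 41.4 242.4] [ 0.3812 -0.0654  0.052 ]
wrist thumb_plate 0.67 [156.2 209.5] [ 0.4995 -0.0304  0.052 ]
wrist thumb_plate 0.46 [289.3 110.7] [0.6271 0.0619 0.052 ]
wrist wall_face 0.87 [245.5 201. ] [ 0.5824 -0.0316  0.022 ]
wrist fixed_face 0.7 [424.2 203.3] [ 0.7695 -0.0338  0.022 ]
wrist tray_far 0.96 [412.1 202.6] [ 0.7568 -0.0331  0.022 ]
wrist end_wall 0.8 [245.6 204.4] [ 0.5824 -0.0353  0.022 ]
wrist tube_rack 0.21 [360.2 201.7] [ 0.7073 -0.0394  0.    ]
```

View pics/scene0.png

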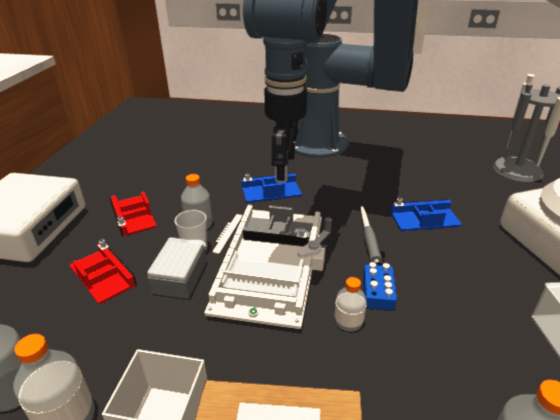

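View pics/wrist0.png

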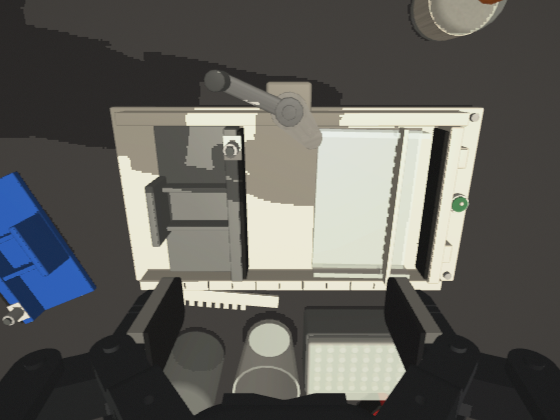

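Wrist view: the caster is roughly aligned with the world axes. The grey wall is at columns 150–245, the peg top at (217,80), the pivot at (290,110) and the nose at (315,140). There are three groups of end-wall candidates in the scene picture: blue (270,188) and (428,215), red (130,212) and (103,272), and grey (280,222). The grey one is inside the caster and matches the description. I'll refine the yaw and the peg position, then confirm with a crop.

Run:
```python
from h import *
im=cv2.imread('pics/wrist0.png')
cv2.imwrite('pics/crop0.png',cv2.resize(im[60:300,100:490],None,fx=2,fy=2,interpolation=cv2.INTER_CUBIC))
for px in [(112,108),(482,108),(135,290),(440,290)]: print(px,ray_z('wrist',px,.046))
print('peg top',ray_z('wrist',(217,80),.1),ray_z('scene',(329.6,221.2),.09))
print('pivot',ray_z('wrist',(290,110),.071))
for z in(.052,.07): print('thumb rear',ray_z('wrist',(150,212),z))
K,R,t=model('wrist'); print('cam',-R.T@t)
```

```text
(112, 108) [0.46888673 0.06360871 0.046     ]
(482, 108) [0.79939363 0.06412916 0.046     ]
(135, 290) [ 0.46401757 -0.12365314  0.046     ]
(440, 290) [ 0.78910308 -0.12324493  0.046     ]
peg top [0.57362807 0.08685859 0.1       ] [0.56980667 0.08894705 0.09      ]
pivot [0.62742706 0.06383564 0.071     ]
thumb rear [ 0.49317491 -0.03299245  0.052     ]
thumb rear [ 0.50038213 -0.02643103  0.07      ]
cam [0.62225513 0.08452169 0.37437729]
```

View pics/crop0.png

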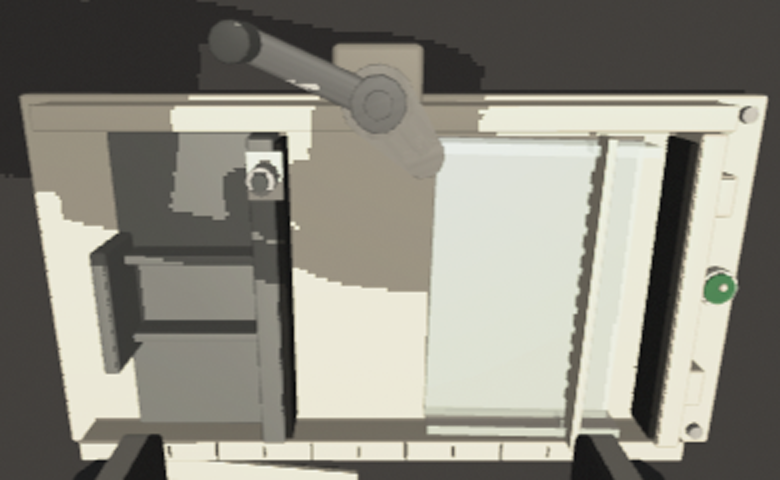

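The crop confirms the grey wall in the caster, with a yaw of about 0. The pivot is at about (0.627, 0.062). The peg is at about (0.5735, 0.087), 59 mm from the axis at 155°, which matches the given sizes.

Request:
{"name": "drive_tool", "arguments": {"linear": [[22,-13,25],[22,-13,25],[22,-13,25],[21,-12,20],[0,0,0],[0,0,0],[0,0,0],[0,0,0],[0,0,0],[0,0,0],[0,0,0],[0,0,0],[0,0,0],[0,0,0],[0,0,0]], "rot": [[0,0,0],[0,0,0],[0,0,0],[0,0,0],[0,0,-6.5],[0,0,-6.5],[0,0,-6.5],[0,0,-6.5],[0,0,-6.5],[0,0,-6.5],[0,0,-6.5],[0,0,-6.5],[0,0,-6.5],[0,0,-6.5],[0,0,0]], "hand": [40,40,40,40,40,40,40,40,40,40,40,40,40,40,40]}}

```text
t: 3.05
tcp_pos: [0.5746, 0.0901, 0.2055]
tool_rot: [0.189, 0.982, -0.001, 0.003]
force: [0.2, 0.2, 0.1]
finger_gap: 0.465
```

```bash
cat >> h.py <<'E'
from scipy.spatial.transform import Rotation as Ro
def where():
    s=manip.sense(); M=Ro.from_quat(s['tool_rot']).as_matrix()
    print('t',round(s['t'],2),'tcp',np.round(s['tcp_pos'],4),'yaw',round(np.degrees(np.arctan2(M[1,1],M[0,1])),1),'z',np.round(M[:,2],3),'F',np.round(s['force'],1),'gap',round(s['finger_gap'],3),'q',np.round(s['q'],2))
    return np.array(s['tcp_pos']),M
def togo(p,yaw):
    "tool-frame shift mm to world p, and rotvec deg to reach yaw with the tool down"
    x,M=where(); a=np.radians(yaw); c,s=np.cos(a),np.sin(a)
    G=np.array([[-s,c,0],[c,s,0],[0,0,-1.]])
    print('shift',np.round(M.T@(np.array(p)-x)*1e3,1),'rot',np.round(np.degrees(Ro.from_matrix(M.T@G).as_rotvec()),1))
E
python3 - <<'E'
from h import *
togo((.5735,.087,.153),65)
snap('wrist','wrist1')
for r in cams.spot_point('lever_peg','wrist')[:2]+cams.spot_point('cam_pivot','wrist')[:1]: print(r['score'],r['at'],ray_z('wrist',r['at'],.084),ray_z('wrist',r['at'],.057))
E
```

```text
t 3.05 tcp [0.5746 0.0901 0.2055] yaw 68.2 z [ 0.006 -0.003 -1.   ] F [0.2 0.2 0.1] gap 0.465 q [-0.04  0.6   1.64 -0.    0.9  -1.22]
shift [ 0.2 -3.3 52.5] rot [0.  0.4 3.2]
0.85 [275.5, 234.8] [0.57057058 0.0854449  0.084     ] [0.5815096  0.08028479 0.057     ]
0.62 [278.1, 295.2] [0.60944838 0.07114987 0.084     ] [0.6258719  0.06397315 0.057     ]
```

View pics/wrist1.png

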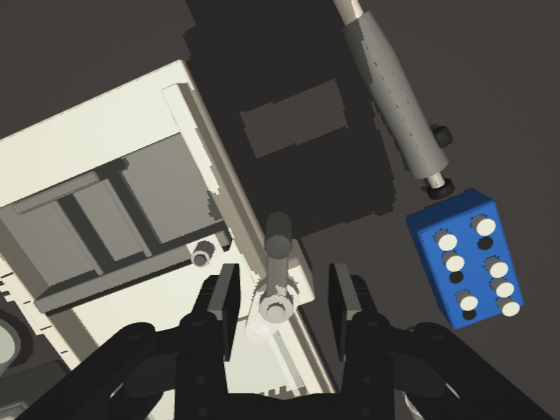

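The wrist view shows the peg at (278,222) to (280,250), centred between the fingers. It lies at about (0.571, 0.086), 59 mm from the pivot. I'll lower over it.

Run:
```python
from h import *
togo((.571,.086,.149),68)
print(ray_z('wrist',(278,224),.1))
```

```text
t 3.2 tcp [0.5745 0.0901 0.2055] yaw 67.9 z [ 0.006 -0.003 -1.   ] F [0.5 0.8 0.9] gap 0.47 q [-0.04  0.6   1.64 -0.    0.9  -1.22]
shift [ 2.1 -5.2 56.5] rot [-0.   0.4 -0.1]
[0.55877155 0.09214244 0.1       ]
```

Request:
{"name": "drive_tool", "arguments": {"linear": [[2,-5,0],[0,0,15],[0,0,15],[0,0,15],[0,0,11],[0,0,0],[0,0,0],[0,0,0]], "rot": [[0,0.4,0],[0,0,0],[0,0,0],[0,0,0],[0,0,0],[0,0,0],[0,0,0],[0,0,0]], "hand": [40,40,40,40,40,26,26,26]}}

```text
t: 3.87
tcp_pos: [0.5708, 0.0846, 0.1489]
tool_rot: [0.197, 0.98, 0.0, 0.0]
force: [0.6, -0.4, 0.3]
finger_gap: 0.302
```

Run:
```python
from h import *
where(); snap('wrist','wrist2')
```

```text
t 3.87 tcp [0.5708 0.0846 0.1489] yaw 67.3 z [ 0.001  0.    -1.   ] F [ 0.6 -0.4  0.3] gap 0.302 q [-0.05  0.68  1.68  0.    0.78 -1.22]
```

View pics/wrist2.png

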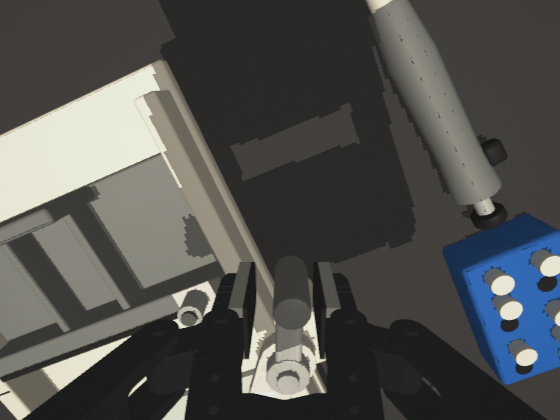

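The peg is caged between the fingers at (291,290). I'll swing it along the arc, radius 60 mm, turning the tool with the lever.

Request:
{"name": "drive_tool", "arguments": {"linear": [[-0.4,7,0],[-0.4,7,0],[-0.4,7,0],[-0.4,7,0],[-0.4,7,0],[-0.4,7,0],[-0.4,7,0],[-0.4,7,0]], "rot": [[0,0,6.7],[0,0,6.7],[0,0,6.7],[0,0,6.7],[0,0,6.7],[0,0,6.7],[0,0,6.7],[0,0,6.7]], "hand": [26,26,26,26,26,26,26,26]}}

```text
t: 4.58
tcp_pos: [0.6057, 0.1171, 0.151]
tool_rot: [0.634, 0.773, -0.008, -0.005]
force: [-3.0, -0.1, -0.9]
finger_gap: 0.304
```

```bash
cat >> h.py <<'E'
P=np.array([.627,.063])
def lev(th):
    x,M=where(); d=x[:2]-P; print('r',np.hypot(*d).round(4),'ang',np.degrees(np.arctan2(d[1],d[0])).round(1))
    a=np.radians(th); togo((*(P+.06*np.array([np.cos(a),np.sin(a)])),.149),th-90)
E
python3 -c "
from h import *
lev(100)"
```

```text
t 4.58 tcp [0.6057 0.1171 0.151 ] yaw 11.3 z [-0.018 -0.006 -1.   ] F [-3.  -0.1 -0.9] gap 0.304 q [ 0.01  0.72  1.56 -0.01  0.88 -0.18]
r 0.0581 ang 111.5
t 4.58 tcp [0.6057 0.1171 0.151 ] yaw 11.3 z [-0.018 -0.006 -1.   ] F [-3.  -0.1 -0.9] gap 0.304 q [ 0.01  0.72  1.56 -0.01  0.88 -0.18]
shift [ 2.8 11.6  1.8] rot [-1.1  0.2  1.3]
```

Request:
{"name": "drive_tool", "arguments": {"linear": [[0.5,7,0.5],[0,7,0.5],[-0.2,7,0.3],[-0.2,7,0.3],[-0.2,7,0.2],[-0.2,7,0],[-0.2,7,0],[-0.2,7,0],[-0.2,7,0],[0,0,0]], "rot": [[-0.5,0,6.2],[-0.5,0,6.2],[0,0,6.2],[0,0,6.2],[0,0,6.2],[0,0,6.2],[0,0,6.2],[0,0,6.2],[0,0,6.2],[0,0,0]], "hand": [26,26,26,26,26,26,26,26,26,26]}}

```text
t: 5.42
tcp_pos: [0.65, 0.1147, 0.151]
tool_rot: [0.933, 0.359, -0.013, -0.015]
force: [0.6, 0.1, 0.5]
finger_gap: 0.304
```

```bash
python3 -c "
from h import *
lev(45)"
```

```text
t 5.42 tcp [0.65   0.1147 0.151 ] yaw -48.0 z [-0.036  0.018 -0.999] F [0.6 0.1 0.5] gap 0.304 q [-0.    0.77  1.43  0.02  0.98  0.82]
r 0.0566 ang 66.0
t 5.42 tcp [0.65   0.1147 0.151 ] yaw -48.0 z [-0.036  0.018 -0.999] F [0.6 0.1 0.5] gap 0.304 q [-0.    0.77  1.43  0.02  0.98  0.82]
shift [ 8.2 20.   1.1] rot [-2.2  0.8 -2.9]
```

Request:
{"name": "drive_tool", "arguments": {"linear": [[1.5,6,0.5],[1.8,6,0.5],[1.8,6,0.3],[2,5,0],[0,0,0]], "rot": [[-1,0.4,-1],[-1,0.4,-1],[0,0,-0.5],[0,0,0],[0,0,0]], "hand": [26,26,26,26,26]}}

```text
t: 5.83
tcp_pos: [0.6697, 0.1073, 0.1514]
tool_rot: [0.923, 0.384, 0.0, -0.004]
force: [1.0, 0.8, -1.1]
finger_gap: 0.303
```

```bash
python3 -c "
from h import *
lev(44); snap('wrist','wrist3')
for l,z in(('lever_peg',.084),('cam_pivot',.057)):
  for r in cams.spot_point(l,'wrist')[:2]: print(l,r['score'],r['at'],ray_z('wrist',r['at'],z))
"
```

```text
t 5.83 tcp [0.6697 0.1073 0.1514] yaw -44.8 z [-0.002  0.008 -1.   ] F [ 1.   0.8 -1.1] gap 0.303 q [-0.01  0.78  1.4   0.01  0.97  0.77]
r 0.0615 ang 46.1
t 5.83 tcp [0.6697 0.1073 0.1514] yaw -44.8 z [-0.002  0.008 -1.   ] F [ 1.   0.8 -1.1] gap 0.303 q [-0.01  0.78  1.4   0.01  0.97  0.77]
shift [-1.5  2.2  2.4] rot [-0.4 -0.2  1.2]
lever_peg 0.6 [270.0, 284.5] [0.66244756 0.11192049 0.084     ]
cam_pivot 0.66 [289.4, 353.5] [0.62557298 0.06177175 0.057     ]
```

View pics/wrist3.png

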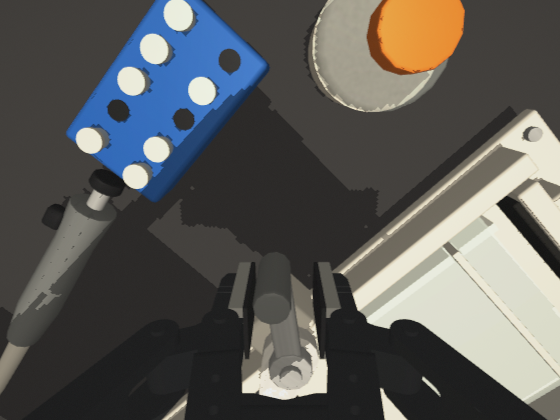

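The peg at (272,290) touches the trailing pad. The lever is at about 53°, or 0.15 rad. I'll push a little further for margin, then back off so the finger clears the peg and lift.

Request:
{"name": "drive_tool", "arguments": {"linear": [[-1,4,0],[-0.5,4,0],[0,0,0],[0,-3,0],[0,0,0],[0,0,-20],[0,0,-20],[0,0,-20],[0,0,0]], "rot": [[0,0,2],[0,0,2],[0,0,0],[0,0,0],[0,0,0],[0,0,0],[0,0,0],[0,0,0],[0,0,0]], "hand": [26,26,26,26,32,32,32,32,32]}}

```text
t: 6.73
tcp_pos: [0.6722, 0.1012, 0.2133]
tool_rot: [0.936, 0.352, 0.001, -0.003]
force: [0.6, -0.1, 1.0]
finger_gap: 0.379
```

```bash
python3 -c "
from h import *
lev(44); snap('wrist','wrist4')
for c in('wrist','side','scene'):
  if c!='wrist': snap(c,c+'4')
  for l,z in(('lever_peg',.084),('cam_pivot',.057),('thumb_plate',.052),('wall_face',.022)):
    for r in cams.spot_point(l,c)[:2]: print(c,l,round(r['score'],2),np.round(r['at']),ray_z(c,r['at'],z).round(4))
togo((.455,-.033,.160),0)
"
```

```text
t 6.73 tcp [0.6722 0.1012 0.2133] yaw -48.8 z [-0.     0.006 -1.   ] F [ 0.6 -0.1  1. ] gap 0.379 q [-0.02  0.7   1.36  0.01  1.08  0.83]
r 0.0592 ang 40.2
t 6.73 tcp [0.6722 0.1012 0.2133] yaw -48.8 z [-0.     0.006 -1.   ] F [ 0.6 -0.1  1. ] gap 0.379 q [-0.02  0.7   1.36  0.01  1.08  0.83]
shift [ 0.5 -3.7 64.3] rot [-0.3 -0.2 -2.8]
wrist lever_peg 0.74 [278. 225.] [0.6681 0.1075 0.084 ]
wrist lever_peg 0.25 [286. 291.] [0.6369 0.0742 0.084 ]
wrist cam_pivot 0.59 [288. 291.] [0.6245 0.0623 0.057 ]
wrist cam_pivot 0.37 [329. 358.] [ 6.009e-01 -6.000e-04  5.700e-02]
wrist wall_face 0.79 [333. 357.] [ 0.5829 -0.0278  0.022 ]
side lever_peg 0.71 [205. 214.] [0.6735 0.0981 0.084 ]
side cam_pivot 0.93 [225. 224.] [0.6259 0.0684 0.057 ]
side thumb_plate 0.96 [284. 226.] [ 0.5055 -0.0408  0.052 ]
side thumb_plate 0.91 [333. 248.] [ 0.3483 -0.0566  0.052 ]
side wall_face 0.79 [260. 223.] [ 0.5942 -0.0362  0.022 ]
side wall_face 0.62 [226. 342.] [0.3401 0.3187 0.022 ]
scene lever_peg 0.91 [334. 253.] [0.6706 0.107  0.084 ]
scene cam_pivot 0.82 [314. 247.] [0.6253 0.0613 0.057 ]
scene thumb_plate 0.97 [ 79. 273.] [ 0.785  -0.4051  0.052 ]
scene thumb_plate 0.69 [273. 187.] [ 0.3896 -0.076   0.052 ]
scene wall_face 0.93 [267. 182.] [ 0.3168 -0.1074  0.022 ]
scene wall_face 0.77 [114. 220.] [ 0.5617 -0.4497  0.022 ]
t 7.48 tcp [0.6698 0.1014 0.2086] yaw -48.8 z [-0.009  0.007 -1.   ] F [-0.   0.5  0.5] gap 0.374 q [-0.02  0.71  1.37  0.01  1.08  0.83]
shift [-250.1  -39.6   49.7] rot [ -0.7  -0.1 -48.8]
```

The lever is at about 47°, or 0.03 rad, so it is released, and the wall hasn't moved (face about 0.583). Next I'll go behind the thumb plate with the fingers shut.

Request:
{"name": "drive_tool", "arguments": {"linear": [[-30,-4,0],[-30,-4,0],[-30,-4,0],[-30,-4,0],[-30,-4,0],[-30,-4,0],[-30,-4,0],[-32,-6,0],[0,0,0],[0,0,0],[0,0,0],[0,0,0],[0,0,0],[0,0,0],[0,0,0],[0,0,0],[0,0,0]], "rot": [[0,0,0],[0,0,0],[0,0,0],[0,0,0],[0,0,0],[0,0,0],[0,0,0],[0,0,0],[0,0,-6.2],[0,0,-6.2],[0,0,-6.2],[0,0,-6.2],[0,0,-6.2],[0,0,-6.2],[0,0,-6.2],[0,0,-6.2],[0,0,0]], "hand": [0,0,0,0,0,0,0,0,0,0,0,0,0,0,0,0,0]}}

```text
t: 8.9
tcp_pos: [0.4582, -0.0376, 0.2115]
tool_rot: [0.687, 0.727, 0.003, -0.0]
force: [-0.4, -0.1, -0.1]
finger_gap: 0.003
```

```bash
python3 -c "
from h import *
togo((.465,-.033,.115),0); snap('wrist','wrist5')
for l,z in(('thumb_plate',.052),('wall_face',.022)):
    for r in cams.spot_point(l,'wrist')[:3]: print(l,round(r['score'],2),np.round(r['at']),ray_z('wrist',r['at'],z).round(4))
"
```

```text
t 8.9 tcp [ 0.4582 -0.0376  0.2115] yaw 3.2 z [ 0.004  0.005 -1.   ] F [-0.4 -0.1 -0.1] gap 0.003 q [-0.33  0.46  1.93  0.01  0.75 -0.39]
shift [ 3.7  6.6 96.6] rot [ 0.2 -0.3  3.2]
thumb_plate 0.62 [162. 248.] [ 0.371  -0.0675  0.052 ]
thumb_plate 0.59 [344. 210.] [ 0.4974 -0.0326  0.052 ]
wall_face 0.74 [448. 199.] [ 0.583  -0.0293  0.022 ]
wall_face 0.59 [ 88. 260.] [ 0.2995 -0.0964  0.022 ]
```

View pics/wrist5.png

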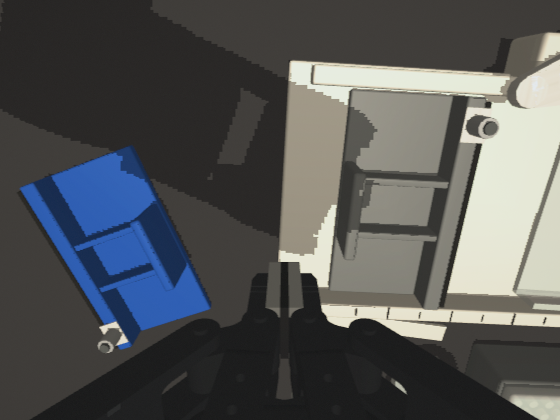

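The grey thumb plate is at (352,215), with its rear face at x≈0.4975 and y≈−0.033. The space behind it is free, and the blue look-alike is well to the left. I'll go down and approach.

Request:
{"name": "drive_tool", "arguments": {"linear": [[4,4,0],[0,0,25],[0,0,25],[0,0,25],[0,0,24],[0,0,0],[0,5,0],[0,5,0],[0,5,0]], "rot": [[0,0,3],[0,0,0],[0,0,0],[0,0,0],[0,0,0],[0,0,0],[0,0,0],[0,0,0],[0,0,0]], "hand": [0,0,0,0,0,0,0,0,0]}}

```text
t: 9.8
tcp_pos: [0.4818, -0.0338, 0.1126]
tool_rot: [0.714, 0.7, 0.005, 0.003]
force: [0.7, 0.8, -0.3]
finger_gap: 0.003
```

```bash
python3 -c "
from h import *
togo((.56,-.033,.111),0)"
```

```text
t 9.8 tcp [ 0.4818 -0.0338  0.1126] yaw -1.1 z [ 0.012  0.003 -1.   ] F [ 0.7  0.8 -0.3] gap 0.003 q [-0.3   0.68  1.94  0.01  0.52 -0.3 ]
shift [ 2.3 78.1  2.6] rot [ 0.7 -0.2 -1.1]
```

Request:
{"name": "drive_tool", "arguments": {"linear": [[0,4,0.3],[0,5,0.3],[0,5,0.2],[0,5,0],[0,5,0],[0,5,0],[0,5,0],[0,5,0],[0,5,0],[0,5,0],[0,5,0]], "rot": [[0.3,0,-0.5],[0.3,0,-0.5],[0,0,0],[0,0,0],[0,0,0],[0,0,0],[0,0,0],[0,0,0],[0,0,0],[0,0,0],[0,0,0]], "hand": [0,0,0,0,0,0,0,0,0,0,0]}}

```text
t: 10.72
tcp_pos: [0.5411, -0.0335, 0.1161]
tool_rot: [0.707, 0.707, 0.001, -0.0]
force: [-1.3, 0.3, -0.9]
finger_gap: -0.001
```

```bash
python3 -c "
from h import *
togo((.567,-.033,.111),0)"
```

```text
t 10.72 tcp [ 0.5411 -0.0335  0.1161] yaw 0.0 z [ 0.001  0.002 -1.   ] F [-1.3  0.3 -0.9] gap -0.001 q [-0.27  0.71  1.78  0.    0.65 -0.27]
shift [ 0.5 25.8  5.1] rot [ 0.1 -0.1  0. ]
```

Request:
{"name": "drive_tool", "arguments": {"linear": [[0,3,0.5],[0,3,0.5],[0,3,0.5],[0,3,0.5],[0,2,0.4],[0,0,0]], "rot": [[0,0,0],[0,0,0],[0,0,0],[0,0,0],[0,0,0],[0,0,0]], "hand": [0,0,0,0,0,0]}}

```text
t: 11.22
tcp_pos: [0.5559, -0.0333, 0.1134]
tool_rot: [0.707, 0.708, -0.0, -0.002]
force: [-1.4, 0.3, -1.0]
finger_gap: -0.004
```

```bash
python3 -c "
from h import *
togo((.567,-.033,.111),0)
for c in('scene','side'):
  snap(c,c+'6')
  for l,z in(('wall_face',.022),('tray_near',.022),('tray_far',.022),('fixed_face',.022)):
    for r in cams.spot_point(l,c)[:3]:
      p=ray_z(c,r['at'],z).round(4)
      if abs(p[1]+.033)<.03: print(c,l,round(r['score'],2),np.round(r['at']),p)
"
```

```text
t 11.22 tcp [ 0.5559 -0.0333  0.1134] yaw 0.1 z [-0.002  0.002 -1.   ] F [-1.4  0.3 -1. ] gap -0.004 q [-0.26  0.72  1.74  0.    0.68 -0.26]
shift [ 0.3 11.1  2.4] rot [-0.1 -0.1  0.1]
scene tray_near 0.97 [268. 264.] [ 0.6577 -0.0337  0.022 ]
scene tray_far 0.81 [259. 296.] [ 0.7552 -0.0325  0.022 ]
scene fixed_face 0.72 [258. 298.] [ 0.762  -0.0331  0.022 ]
side wall_face 0.93 [244. 215.] [ 0.6598 -0.0316  0.022 ]
side tray_near 0.74 [240. 217.] [ 0.6612 -0.0172  0.022 ]
side tray_far 0.7 [222. 203.] [ 0.7566 -0.0332  0.022 ]
side fixed_face 0.69 [220. 204.] [ 0.7546 -0.0233  0.022 ]
```

The wall is about to meet the tray. I'll creep forward in small rows and watch the force.

Request:
{"name": "drive_tool", "arguments": {"linear": [[0,2,0.3],[0,2,0.3],[0,2,0.2],[0,2,0]], "rot": [[0,0,0],[0,0,0],[0,0,0],[0,0,0]], "hand": [0,0,0,0]}}

```text
t: 12.05
tcp_pos: [0.5583, -0.0327, 0.1129]
tool_rot: [0.706, 0.708, -0.005, -0.008]
force: [-6.0, -2.0, 4.2]
finger_gap: 0.004
```

Request:
{"name": "drive_tool", "arguments": {"linear": [[0,1.5,0],[0,1.5,0]], "rot": [[0,0,0],[0,0,0]], "hand": [0,0]}}

```text
t: 12.22
tcp_pos: [0.5586, -0.0328, 0.113]
tool_rot: [0.706, 0.708, -0.007, -0.01]
force: [-5.4, -1.1, 3.3]
finger_gap: 0.003
```

Request:
{"name": "drive_tool", "arguments": {"linear": [[0,1.5,0],[0,1,0]], "rot": [[0,0,0],[0,0,0]], "hand": [0,0]}}

```text
t: 12.38
tcp_pos: [0.5589, -0.0328, 0.1131]
tool_rot: [0.706, 0.708, -0.009, -0.013]
force: [-3.1, -0.6, 2.2]
finger_gap: 0.0
```

```bash
python3 -c "
from h import *
togo((.567,-.033,.111),0)
a=snap('scene','scene7'); b=snap('side','side7')
f=lambda i,r:cv2.resize(i[r[0]:r[1],r[2]:r[3]],(400,400),interpolation=cv2.INTER_CUBIC)
cv2.imwrite('pics/both7.png',np.hstack([f(a,(215,325,205,335)),f(b,(170,260,190,290))])[:,:,::-1])
for c in('scene','side'):
  for l,z in(('wall_face',.022),('tray_near',.022),('tray_far',.022),('fixed_face',.022)):
    for r in cams.spot_point(l,c)[:3]:
      p=ray_z(c,r['at'],z).round(4)
      if abs(p[1]+.033)<.03: print(c,l,round(r['score'],2),np.round(r['at']),p)
"
```

```text
t 12.38 tcp [ 0.5589 -0.0328  0.1131] yaw 0.2 z [-0.031  0.005 -1.   ] F [-3.1 -0.6  2.2] gap 0.0 q [-0.26  0.73  1.72 -0.    0.72 -0.26]
shift [-0.3  8.2  1.9] rot [-1.8 -0.3  0.2]
scene wall_face 0.81 [267. 264.] [ 0.6597 -0.0354  0.022 ]
scene tray_near 0.66 [267. 265.] [ 0.6621 -0.0357  0.022 ]
scene tray_far 0.6 [262. 295.] [ 0.7534 -0.0273  0.022 ]
scene fixed_face 0.87 [256. 299.] [ 0.7656 -0.0359  0.022 ]
side wall_face 0.58 [246. 210.] [ 0.6736 -0.0525  0.022 ]
side tray_near 0.69 [245. 213.] [ 0.6651 -0.0412  0.022 ]
side tray_far 0.8 [221. 201.] [ 0.7675 -0.0356  0.022 ]
side tray_far 0.47 [228. 202.] [ 0.7471 -0.0453  0.022 ]
side fixed_face 0.7 [220. 202.] [ 0.7664 -0.0302  0.022 ]
```

View pics/both7.png

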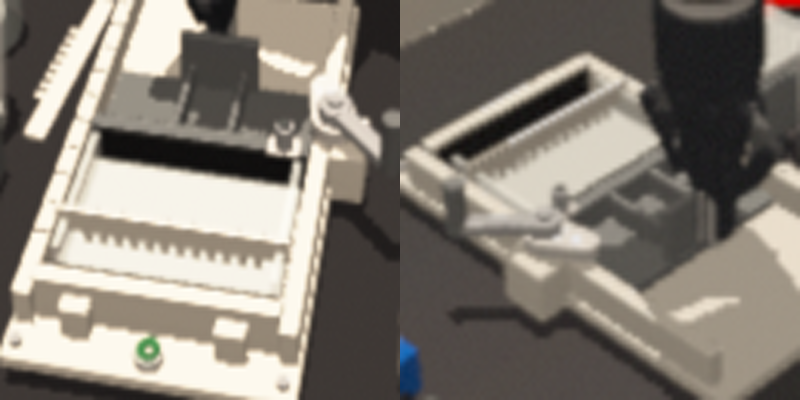

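The wall now touches the tray, but the tray isn't home yet (far end about 0.755–0.767 against 0.768). The small steps are being absorbed by the arm's compliance, so I'll use slightly larger ones.

Request:
{"name": "drive_tool", "arguments": {"linear": [[0,3,0],[0,3,0]], "rot": [[-1,0,0],[-1,0,0]], "hand": [0,0]}}

```text
t: 13.05
tcp_pos: [0.5619, -0.0328, 0.1128]
tool_rot: [0.705, 0.709, 0.001, -0.003]
force: [-6.3, -1.6, 3.5]
finger_gap: 0.005
```

Request:
{"name": "drive_tool", "arguments": {"linear": [[0,3.5,0],[0,3.5,0]], "rot": [[-0.7,0,0],[-0.7,0,0]], "hand": [0,0]}}

```text
t: 13.22
tcp_pos: [0.5628, -0.0329, 0.1126]
tool_rot: [0.705, 0.71, 0.005, 0.0]
force: [-13.4, -5.1, 11.0]
finger_gap: -0.0
```

Request:
{"name": "drive_tool", "arguments": {"linear": [[0,4,0],[0,4,0]], "rot": [[-0.5,0,0],[-0.5,0,0]], "hand": [0,0]}}

```text
t: 13.38
tcp_pos: [0.5629, -0.0329, 0.1125]
tool_rot: [0.704, 0.71, 0.004, -0.001]
force: [-11.3, -4.1, 8.6]
finger_gap: -0.0
```

```bash
python3 -c "
from h import *
where()
a=snap('wrist','wrist8'); b=snap('scene','scene8')
cv2.imwrite('pics/both8.png',np.hstack([a[:,280:],cv2.resize(b[215:325,205:335],(496,420),interpolation=cv2.INTER_CUBIC)])[:,:,::-1])
for c in('scene','wrist'):
  for l,z in(('wall_face',.022),('tray_near',.022),('tray_far',.022),('fixed_face',.022),('lever_peg',.084)):
    for r in cams.spot_point(l,c)[:3]:
      p=ray_z(c,r['at'],z).round(4)
      if abs(p[1]+.033)<.03 or l=='lever_peg': print(c,l,round(r['score'],2),np.round(r['at']),p)
"
```

```text
t 13.38 tcp [ 0.5629 -0.0329  0.1125] yaw 0.5 z [ 0.004  0.008 -1.   ] F [-11.3  -4.1   8.6] gap -0.0 q [-0.26  0.73  1.73  0.01  0.68 -0.28]
scene wall_face 0.94 [271. 264.] [ 0.658  -0.0276  0.022 ]
scene tray_near 0.7 [268. 264.] [ 0.6592 -0.0328  0.022 ]
scene tray_far 0.69 [278. 231.] [ 0.537 -0.035  0.022]
scene tray_far 0.68 [261. 297.] [ 0.759  -0.0273  0.022 ]
scene fixed_face 0.8 [254. 299.] [ 0.7663 -0.0401  0.022 ]
scene lever_peg 0.6 [334. 254.] [0.6748 0.1085 0.084 ]
scene lever_peg 0.37 [265. 265.] [ 0.7315 -0.0228  0.084 ]
wrist wall_face 0.8 [481. 258.] [ 0.6607 -0.0306  0.022 ]
wrist tray_near 0.41 [318. 290.] [ 0.5786 -0.0498  0.022 ]
wrist fixed_face 0.21 [316. 288.] [ 0.5776 -0.0481  0.022 ]
```

View pics/both8.png

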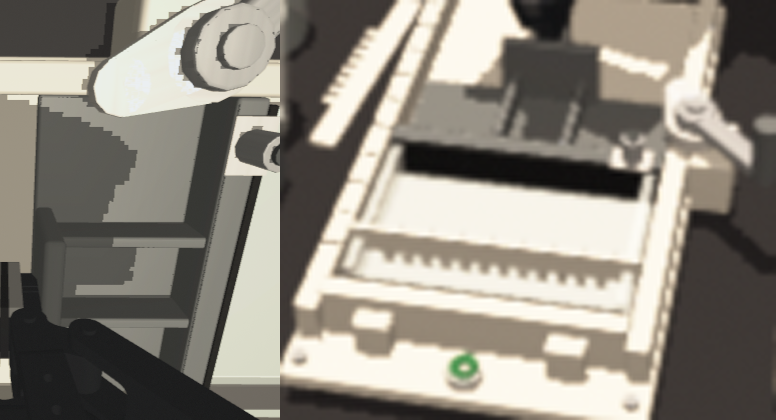

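```bash
python3 -c "
from h import *
im=cv2.imread('pics/wrist8.png'); cv2.imwrite('pics/c8.png',cv2.resize(im[20:240,440:560],(436,800)[0:2],interpolation=cv2.INTER_CUBIC)[:600])
print('pivot',ray_z('wrist',(521,45),.071),'roller',ray_z('wrist',(545,151),.067))
for u in (505,512,518): print('front top edge',u,ray_z('wrist',(u,200),.050))
for px in((481,258),(468,385-0)): print(ray_z('wrist',px,.05))
for y in(.0,-.03): print([proj('wrist',(x,y,.022)).round(0) for x in(.658,.664,.668)])
"
```

```text
pivot [0.62860834 0.06319702 0.071     ] roller [0.64624712 0.03170672 0.067     ]
front top edge 505 [0.64782902 0.00931522 0.05      ]
front top edge 512 [0.65061356 0.00933951 0.05      ]
front top edge 518 [0.65300078 0.00936034 0.05      ]
[ 0.64309339 -0.01624019  0.05      ]
[ 0.64958854 -0.08390962  0.05      ]
[array([487., 201.]), array([500., 201.]), array([508., 201.])]
[array([476., 257.]), array([488., 257.]), array([495., 258.])]
```

View pics/c8.png

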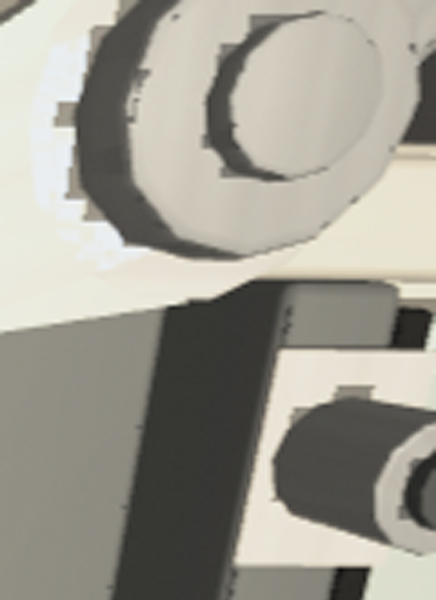

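```bash
python3 -c "
from h import *
print('now roller',ray_z('wrist',(561,158),.067),'pivot cap',ray_z('wrist',(522.6,47.5),.074))
# old wrist pose
s=[.62444,.00011,.30293]
K,R,t=model('wrist'); C=-R.T@t; x,M=where()
Rt=R@M; ct=M.T@(C-x)   # cam in tool frame
M0=Ro.from_quat([.707125,.707088,-.000617,-.000904]).as_matrix(); R0=Rt@M0.T; C0=np.array(s)+M0@ct
def rz(px,z):
    d=R0.T@np.linalg.inv(K)@np.array([*px,1.]); return C0+d*(z-C0[2])/d[2]
print('old roller',rz((231.5,149),.067),'cap',rz((289,111.5),.074))
print('old wall front top',rz((244,200),.05),rz((246,130),.05),'tray near',rz((316,200),.048),'far',rz((425,200),.048),'gasket fixed',rz((430,200),.05))
"
```

```text
now roller [0.65217169 0.02942556 0.067     ] pivot cap [0.62735947 0.06222857 0.074     ]
t 13.98 tcp [ 0.5629 -0.0329  0.1125] yaw 0.5 z [ 0.005  0.008 -1.   ] F [-11.9  -3.2   8.8] gap -0.003 q [-0.26  0.73  1.73  0.01  0.68 -0.28]
old roller [0.57605176 0.03107901 0.067     ] cap [0.62552773 0.0630919  0.074     ]
old wall front top [ 0.58320006 -0.02084816  0.05      ] [0.58732655 0.04522442 0.05      ] tray near [ 0.65237857 -0.0213578   0.048     ] far [ 0.75737976 -0.02114267  0.048     ] gasket fixed [ 0.76133147 -0.02048319  0.05      ]
```

The wall has moved 74 mm, so it has just reached the tray and about 9–11 mm remain. The finger is also pressing down (about 9 N) and sideways, which adds friction. I'll relieve that and push a little harder.

Request:
{"name": "drive_tool", "arguments": {"linear": [[-0.3,5,-1],[-0.3,5,-0.7]], "rot": [[0,0,0.3],[0,0,0.2]], "hand": [0,0]}}

```text
t: 14.15
tcp_pos: [0.5686, -0.0333, 0.1137]
tool_rot: [0.707, 0.707, 0.002, -0.005]
force: [-3.0, 0.2, 0.5]
finger_gap: -0.001
```

Request:
{"name": "drive_tool", "arguments": {"linear": [[-0.2,6,-0.5],[-0.2,6,-0.5]], "rot": [[0,0,0],[0,0,0]], "hand": [0,0]}}

```text
t: 14.32
tcp_pos: [0.5717, -0.033, 0.113]
tool_rot: [0.706, 0.708, -0.007, -0.015]
force: [-18.3, -6.6, 8.7]
finger_gap: -0.001
```

Request:
{"name": "drive_tool", "arguments": {"linear": [[0,5,-0.5],[0,5,-0.5],[0,5,-0.5]], "rot": [[-0.5,0,0],[-0.5,0,0],[0,0,0]], "hand": [0,0,0]}}

```text
t: 14.57
tcp_pos: [0.5726, -0.0331, 0.1132]
tool_rot: [0.704, 0.709, -0.014, -0.024]
force: [-12.0, -3.6, 7.1]
finger_gap: -0.002
```

```bash
python3 -c "
from h import *
where(); snap('scene','scene9'); 
for c in('scene','side'):
  if c=='side': snap(c,'side9')
  for l,z in(('wall_face',.022),('tray_near',.022),('tray_far',.022),('fixed_face',.022),('lever_peg',.084)):
    for r in cams.spot_point(l,c)[:3]:
      p=ray_z(c,r['at'],z).round(4)
      if abs(p[1]+.033)<.03 or l=='lever_peg': print(c,l,round(r['score'],2),np.round(r['at']),p)
"
```

```text
t 14.57 tcp [ 0.5726 -0.0331  0.1132] yaw 0.4 z [-0.053  0.014 -0.998] F [-12.   -3.6   7.1] gap -0.002 q [-0.25  0.75  1.67  0.    0.78 -0.26]
scene tray_near 0.88 [265. 269.] [ 0.674  -0.0366  0.022 ]
scene tray_near 0.46 [277. 235.] [ 0.5525 -0.0348  0.022 ]
scene tray_far 0.9 [258. 303.] [ 0.7737 -0.0294  0.022 ]
scene fixed_face 0.57 [255. 301.] [ 0.77   -0.0374  0.022 ]
scene fixed_face 0.48 [259. 287.] [ 0.7315 -0.0374  0.022 ]
scene lever_peg 0.79 [334. 255.] [0.6764 0.1069 0.084 ]
side wall_face 0.63 [242. 212.] [ 0.6735 -0.0392  0.022 ]
side tray_near 0.89 [242. 212.] [ 0.6733 -0.0394  0.022 ]
side tray_far 0.79 [218. 198.] [ 0.7879 -0.0429  0.022 ]
side fixed_face 0.93 [219. 204.] [ 0.7582 -0.0207  0.022 ]
side lever_peg 0.74 [299. 204.] [ 0.5183 -0.1164  0.084 ]
side lever_peg 0.67 [204. 217.] [0.661  0.1114 0.084 ]
```

Request:
{"name": "drive_tool", "arguments": {"linear": [[-0.3,5,-0.5],[-0.3,6,-0.5],[-0.3,6,-0.5]], "rot": [[-1.5,0,0.2],[-1.5,0,0],[-1.5,0,0]], "hand": [0,0,0]}}

```text
t: 15.42
tcp_pos: [0.5713, -0.0333, 0.1128]
tool_rot: [0.704, 0.71, -0.002, -0.014]
force: [-17.7, -5.1, 11.9]
finger_gap: -0.0
```

```bash
python3 -c "
from h import *
where()"
```

```text
t 15.42 tcp [ 0.5713 -0.0333  0.1128] yaw 0.5 z [-0.023  0.018 -1.   ] F [-17.7  -5.1  11.9] gap -0.0 q [-0.26  0.74  1.69  0.02  0.74 -0.28]
```

Request:
{"name": "drive_tool", "arguments": {"linear": [[-0.5,8,-1.5],[-0.5,9,-1.5]], "rot": [[-1.5,0,0.3],[-1.5,0,0.3]], "hand": [0,0]}}

```text
t: 15.58
tcp_pos: [0.5711, -0.0335, 0.1129]
tool_rot: [0.706, 0.708, 0.003, -0.013]
force: [-22.8, -6.6, 10.6]
finger_gap: -0.003
```

```bash
python3 -c "
from h import *
where()
a=snap('wrist','wrist10'); b=snap('scene','scene10'); c=snap('side','side10')
f=lambda i,r:cv2.resize(i[r[0]:r[1],r[2]:r[3]],(300,400),interpolation=cv2.INTER_CUBIC)
cv2.imwrite('pics/m10.png',np.hstack([f(a,(0,400,260,560)),f(b,(225,325,220,295)),f(c,(170,250,200,260))])[:,:,::-1][:,:800])
"
```

```text
t 15.58 tcp [ 0.5711 -0.0335  0.1129] yaw 0.2 z [-0.015  0.023 -1.   ] F [-22.8  -6.6  10.6] gap -0.003 q [-0.26  0.74  1.69  0.03  0.73 -0.28]
```

View pics/m10.png

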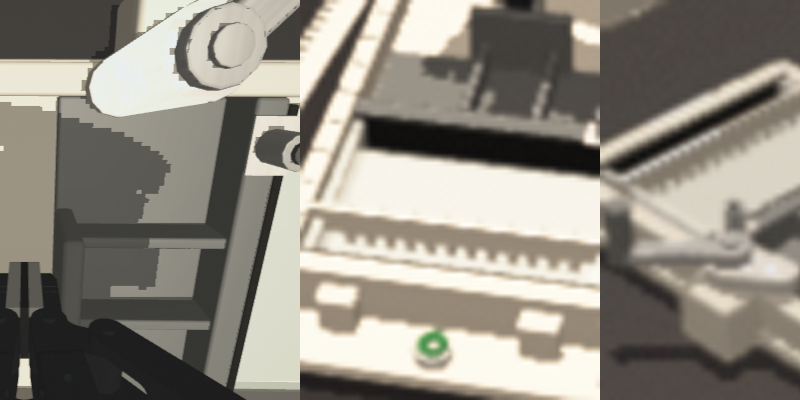

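The wall doesn't move at 23 N, and the comb now stands close to the fixed wall, so the tray appears home. I'll back off, go up to the overview pose and measure there.

Request:
{"name": "drive_tool", "arguments": {"linear": [[0,-6,0],[0,-12,0],[0,-12,0],[0,-5,-20],[0,0,-30],[0,0,-30],[0,0,-35],[5,20,-30],[5,25,-30],[5,25,-15],[15,20,0],[5,0,0],[0,0,0]], "rot": [[0,0,0],[0,0,0],[0,0,0],[0,0,0],[0,0,0],[0,0,0],[0,0,0],[0,0,0],[0,0,0],[0,0,0],[0,0,0],[0,0,0],[0,0,0]], "hand": [0,0,0,0,0,0,0,26,26,26,26,26,26]}}

```text
t: 16.82
tcp_pos: [0.6486, -0.0046, 0.3211]
tool_rot: [0.707, 0.707, 0.02, 0.009]
force: [-1.1, -0.2, -0.4]
finger_gap: 0.302
```

```bash
python3 -c "
from h import *
togo((.668,.107,.215),-44)
im=snap('wrist','wrist11'); r=ray_z
cv2.imwrite('pics/c11.png',cv2.resize(im[30:330,170:560],None,fx=2,fy=2,interpolation=cv2.INTER_CUBIC)[:,:,::-1])
for l,z in(('wall_face',.022),('tray_near',.022),('tray_far',.022),('fixed_face',.022),('lever_peg',.084),('cam_pivot',.057),('thumb_plate',.052),('comb',.039)):
    for r in cams.spot_point(l,'wrist')[:2]: print(l,round(r['score'],2),np.round(r['at']),ray_z('wrist',r['at'],z).round(4))
"
```

```text
t 16.82 tcp [ 0.6486 -0.0046  0.3211] yaw -0.1 z [ 0.041  0.015 -0.999] F [-1.1 -0.2 -0.4] gap 0.302 q [-0.19  0.53  1.38  0.02  1.2  -0.19]
shift [110.   14.9 108.5] rot [ 1.9 -1.8 43.9]
wall_face 0.7 [291. 193.] [ 0.6635 -0.0282  0.022 ]
tray_near 0.93 [290. 196.] [ 0.6607 -0.0315  0.022 ]
tray_far 0.8 [381. 195.] [ 0.7588 -0.0321  0.022 ]
fixed_face 0.71 [385. 196.] [ 0.7636 -0.033   0.022 ]
lever_peg 0.86 [298.  52.] [0.662  0.1062 0.084 ]
cam_pivot 0.91 [248. 109.] [0.6193 0.0607 0.057 ]
thumb_plate 0.78 [207. 206.] [ 0.5755 -0.0319  0.052 ]
comb 0.57 [362. 199.] [ 0.7349 -0.0308  0.039 ]
comb 0.27 [293. 195.] [ 0.6619 -0.0261  0.039 ]
```

View pics/c11.png

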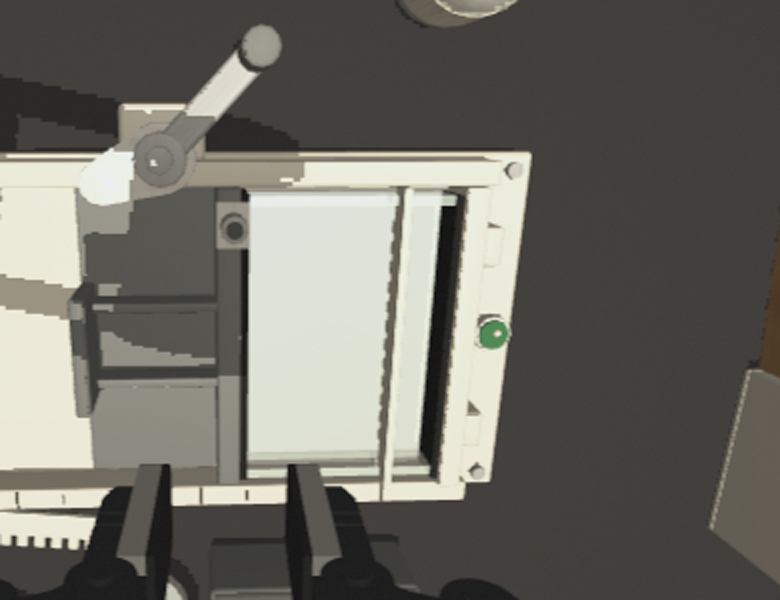

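```bash
python3 -c "
from h import *
x,M=where()
def prof(n,row,a,b):
    im=cv2.imread(f'pics/{n}.png',0); print(n,row,a,im[row,a:b].tolist())
prof('wrist11',175,378,408); prof('wrist0',200,405,445)
for X in(.757,.759,.760,.7605,.768):
    print(X,'base z.022',proj('wrist',(X,-.0125,.022)).round(1),'top .048',proj('wrist',(X,-.0125,.048)).round(1),'.052',proj('wrist',(X,-.0125,.052)).round(1))
"
```

```text
t 17.27 tcp [ 0.6458 -0.0059  0.3192] yaw -0.2 z [ 0.034  0.016 -0.999] F [ 1.  -0.2  0.2] gap 0.305 q [-0.19  0.53  1.38  0.02  1.2  -0.19]
wrist11 175 378 [223, 223, 223, 223, 223, 223, 224, 216, 155, 48, 20, 22, 21, 20, 21, 24, 35, 43, 44, 59, 129, 201, 229, 234, 233, 233, 233, 233, 233, 233]
wrist0 200 405 [222, 222, 223, 223, 223, 222, 230, 234, 232, 232, 232, 232, 232, 232, 232, 232, 231, 232, 216, 141, 23, 22, 23, 22, 22, 22, 24, 23, 22, 23, 33, 43, 43, 50, 90, 122, 202, 232, 232, 232]
0.757 base z.022 [379.9 177.6] top .048 [387.5 183.6] .052 [388.7 184.6]
0.759 base z.022 [381.8 177.6] top .048 [389.4 183.6] .052 [390.7 184.6]
0.76 base z.022 [382.7 177.5] top .048 [390.4 183.6] .052 [391.7 184.6]
0.7605 base z.022 [383.1 177.5] top .048 [390.9 183.6] .052 [392.2 184.6]
0.768 base z.022 [390.  177.5] top .048 [398.3 183.5] .052 [399.6 184.5]
```

In the row profile the bright base strip that stood between tray and fixed gasket at the start (12 px) is gone. The tray now goes straight into the dark gasket, and the sliding wall meets the other tray end. The tray is snug within about 1 px. Now the lever: hover over the peg, yaw −43°.

Request:
{"name": "drive_tool", "arguments": {"linear": [[28,6,25],[28,6,25],[28,6,25],[28,5,25],[0,0,0],[0,0,0],[0,0,0],[0,0,0],[0,0,0],[0,0,0],[0,0,0],[0,0,0],[0,0,0]], "rot": [[1,-0.5,0],[1,-0.5,0],[0,0,0],[0,0,0],[0,0,6.1],[0,0,6.1],[0,0,6.1],[0,0,6.1],[0,0,6.1],[0,0,6.1],[0,0,6.1],[0,0,0],[0,0,0]], "hand": [40,40,40,40,40,40,40,40,40,40,40,40,40]}}

```text
t: 18.35
tcp_pos: [0.6706, 0.1072, 0.2119]
tool_rot: [0.924, 0.381, -0.003, 0.001]
force: [0.2, -0.2, 0.3]
finger_gap: 0.469
```

```bash
python3 -c "
from h import *
snap('wrist','wrist12'); 
for l,z in(('lever_peg',.084),('cam_pivot',.057)):
    for r in cams.spot_point(l,'wrist')[:1]: print(l,round(r['score'],2),np.round(r['at']),ray_z('wrist',r['at'],z).round(4))
togo((.668,.107,.149),-43)
"
```

```text
lever_peg 0.87 [284. 228.] [0.669 0.108 0.084]
cam_pivot 0.91 [288. 290.] [0.6282 0.0632 0.057 ]
t 18.5 tcp [0.6707 0.1073 0.2121] yaw -45.2 z [-0.005 -0.004 -1.   ] F [-0.4  1.1 -0.3] gap 0.464 q [-0.    0.7   1.36 -0.01  1.08  0.79]
shift [-1.7 -1.7 63.1] rot [-0.   0.4 -2.2]
```

Request:
{"name": "drive_tool", "arguments": {"linear": [[-1,-1,16],[0,0,16],[0,0,16],[0,0,14],[0,0,1],[0,0,0],[0,0,0],[-0.4,-7,0],[-0.4,-7,0],[-0.4,-7,0],[-0.4,-7,0],[-0.4,-7,0],[-0.4,-7,0]], "rot": [[0,0,-2],[0,0,0],[0,0,0],[0,0,0],[0,0,0],[0,0,0],[0,0,0],[0,0,-6.5],[0,0,-6.5],[0,0,-6.5],[0,0,-6.5],[0,0,-6.5],[0,0,-6.5]], "hand": [40,40,40,40,26,26,26,26,26,26,26,26,26]}}

```text
t: 19.58
tcp_pos: [0.6423, 0.1203, 0.1563]
tool_rot: [0.718, 0.696, 0.008, 0.013]
force: [2.8, -0.1, -1.9]
finger_gap: 0.302
```

```bash
python3 -c "
from h import *
lev(100)"
```

```text
t 19.58 tcp [0.6423 0.1203 0.1563] yaw -1.8 z [ 0.029 -0.008 -1.   ] F [ 2.8 -0.1 -1.9] gap 0.302 q [ 0.02  0.74  1.49 -0.01  0.89  0.06]
r 0.0593 ang 75.1
t 19.58 tcp [0.6423 0.1203 0.1563] yaw -1.8 z [ 0.029 -0.008 -1.   ] F [ 2.8 -0.1 -1.9] gap 0.302 q [ 0.02  0.74  1.49 -0.01  0.89  0.06]
shift [  1.  -25.9   6.6] rot [  1.7   0.6 -11.8]
```

Request:
{"name": "drive_tool", "arguments": {"linear": [[1,-7,1.5],[0.7,-7,1.5],[0.4,-7,1],[0.1,-7,1],[-0.3,-7,1],[-0.3,-7,0.5]], "rot": [[1,0.4,-5],[0.7,0.2,-5],[0.3,0,-5],[0,0,-5],[0,0,-5.5],[0,0,-6]], "hand": [26,26,26,26,26,26]}}

```text
t: 20.08
tcp_pos: [0.6136, 0.1165, 0.1589]
tool_rot: [0.489, 0.872, 0.011, 0.013]
force: [2.7, 4.8, -2.8]
finger_gap: 0.306
```

```bash
python3 -c "
from h import *
lev(135)"
```

```text
t 20.08 tcp [0.6136 0.1165 0.1589] yaw 31.5 z [ 0.033  0.007 -0.999] F [ 2.7  4.8 -2.8] gap 0.306 q [ 0.01  0.7   1.57  0.01  0.84 -0.55]
r 0.0552 ang 104.1
t 20.08 tcp [0.6136 0.1165 0.1589] yaw 31.5 z [ 0.033  0.007 -0.999] F [ 2.7  4.8 -2.8] gap 0.306 q [ 0.01  0.7   1.57  0.01  0.84 -0.55]
shift [  5.8 -30.8   8.9] rot [  1.7   0.9 -13.6]
```

Request:
{"name": "drive_tool", "arguments": {"linear": [[1,0,5],[1,-4,4],[1.5,-7,2],[1,-8,1.5],[1,-8,1],[0.5,-8,1]], "rot": [[1.2,0.6,0],[0.6,0.4,0],[0.3,0.2,-2],[0.3,0,-4],[0.2,0,-5],[0,0,-6]], "hand": [26,26,26,26,26,26]}}

```text
t: 20.58
tcp_pos: [0.5915, 0.1051, 0.1515]
tool_rot: [0.355, 0.935, 0.004, 0.002]
force: [0.5, 4.6, 2.3]
finger_gap: 0.306
```

```bash
python3 -c "
from h import *
lev(150)"
```

```text
t 20.58 tcp [0.5915 0.1051 0.1515] yaw 48.4 z [ 0.007  0.007 -1.   ] F [0.5 4.6 2.3] gap 0.306 q [-0.01  0.7   1.62  0.01  0.82 -0.86]
r 0.0551 ang 130.1
t 20.58 tcp [0.5915 0.1051 0.1515] yaw 48.4 z [ 0.007  0.007 -1.   ] F [0.5 4.6 2.3] gap 0.306 q [-0.01  0.7   1.62  0.01  0.82 -0.86]
shift [  4.3 -20.    2.3] rot [  0.5   0.1 -11.6]
```

Request:
{"name": "drive_tool", "arguments": {"linear": [[1.5,-8,1],[1,-8,1],[1,-8,1],[0.5,-8,1],[0.5,-8,1]], "rot": [[0.3,0,-3],[0,0,-4],[0,0,-5],[0,0,-5],[0,0,-5]], "hand": [26,26,26,26,26]}}

```text
t: 21.0
tcp_pos: [0.5712, 0.078, 0.1504]
tool_rot: [0.167, 0.986, 0.006, 0.008]
force: [3.2, 11.1, 3.9]
finger_gap: 0.304
```

```bash
python3 -c "
from h import *
lev(165)"
```

```text
t 21.0 tcp [0.5712 0.078  0.1504] yaw 70.8 z [ 0.017  0.009 -1.   ] F [ 3.2 11.1  3.9] gap 0.304 q [-0.06  0.67  1.69  0.02  0.76 -1.31]
r 0.0578 ang 165.0
t 21.0 tcp [0.5712 0.078  0.1504] yaw 70.8 z [ 0.017  0.009 -1.   ] F [ 3.2 11.1  3.9] gap 0.304 q [-0.06  0.67  1.69  0.02  0.76 -1.31]
shift [ 2.2 -0.2  1.4] rot [ 0.8  0.8 -4.2]
```

Request:
{"name": "drive_tool", "arguments": {"linear": [[0,-4,0],[0,4,0],[0,2,0],[0,0,0],[0,0,-20],[0,0,-25],[0,0,-25],[0,0,0],[0,0,0]], "rot": [[0,0,0],[0,0,0],[0,0,0],[0,0,0],[0,0,0],[0,0,0],[0,0,0],[0,0,0],[0,0,0]], "hand": [26,26,30,30,32,32,32,32,32]}}

```text
t: 21.75
tcp_pos: [0.571, 0.0798, 0.2221]
tool_rot: [0.171, 0.985, 0.005, 0.003]
force: [0.2, -0.5, -0.7]
finger_gap: 0.377
```

```bash
python3 -c "
from h import *
where()
for c in('wrist','scene','side'):
  snap(c,c+'13'); Q={}
  for l,z in(('lever_peg',.084),('cam_pivot',.057)):
    for r in cams.spot_point(l,c)[:1]: Q[l]=ray_z(c,r['at'],z); print(c,l,round(r['score'],2),np.round(r['at']),Q[l].round(4))
  if len(Q)==2:
    d=Q['lever_peg']-Q['cam_pivot']; print('lever',np.arctan2(d[1],d[0])-np.pi/4, np.hypot(*d[:2]))
"
```

```text
t 21.75 tcp [0.571  0.0798 0.2221] yaw 70.3 z [ 0.009  0.009 -1.   ] F [ 0.2 -0.5 -0.7] gap 0.377 q [-0.06  0.57  1.64  0.01  0.93 -1.29]
wrist lever_peg 0.62 [282. 220.] [0.5661 0.0814 0.084 ]
wrist cam_pivot 0.57 [286. 284.] [0.6255 0.0632 0.057 ]
lever 2.058643149628111 0.062183529531364426
scene lever_peg 0.87 [327. 227.] [0.5834 0.085  0.084 ]
scene cam_pivot 0.66 [314. 249.] [0.6305 0.0633 0.057 ]
lever 1.9230618750450894 0.051813719663340974
side lever_peg 0.77 [232. 226.] [0.5761 0.0848 0.084 ]
side cam_pivot 0.72 [225. 225.] [0.6236 0.0715 0.057 ]
lever 2.081789464581388 0.04933215737101289
```

The lever is at about 2.0 rad. I'll go back to the overview to check the gaps.

Request:
{"name": "drive_tool", "arguments": {"linear": [[-18,-15,-20],[-18,-15,-20],[-18,-15,-20],[-20,-14,-20],[0,0,0],[0,0,0],[0,0,0],[0,0,0],[0,0,0],[0,0,0],[0,0,0],[0,0,0],[0,0,0],[0,0,0],[0,0,0],[0,0,0],[0,0,0]], "rot": [[0,0,0],[0,0,0],[0,0,0],[0,0,0],[0,0,7],[0,0,7],[0,0,7],[0,0,7],[0,0,7],[0,0,7],[0,0,7],[0,0,7],[0,0,7],[0,0,7],[0,0,0],[0,0,0],[0,0,0]], "hand": [40,40,40,40,40,40,40,40,40,40,40,40,40,40,40,40,40]}}

```text
t: 23.62
tcp_pos: [0.6198, -0.0062, 0.2959]
tool_rot: [0.713, 0.701, 0.0, -0.007]
force: [-0.7, -0.0, -0.4]
finger_gap: 0.466
```

```bash
python3 -c "
from h import *
where()
im=snap('wrist','wrist14'); g=cv2.cvtColor(im,cv2.COLOR_RGB2GRAY)
cv2.imwrite('pics/c14.png',cv2.resize(im[40:320,160:500],None,fx=2.1,fy=2.1,interpolation=cv2.INTER_CUBIC)[:,:,::-1])
for X,n in((.668,'near'),(.768,'far')):
  for y in(.02,-.05):
    u,v=proj('wrist',(X,y,.03)); u,v=int(u),int(v); print(n,u,v,g[v,u-22:u+22].tolist())
for l,z in(('wall_face',.022),('tray_near',.022),('tray_far',.022),('fixed_face',.022),('lever_peg',.084),('cam_pivot',.057),('comb',.039)):
    for r in cams.spot_point(l,'wrist')[:1]: print(l,round(r['score'],2),np.round(r['at']),ray_z('wrist',r['at'],z).round(4))
"
```

```text
t 23.62 tcp [ 0.6198 -0.0062  0.2959] yaw -0.9 z [-0.009  0.011 -1.   ] F [-0.7 -0.  -0.4] gap 0.466 q [-0.19  0.53  1.45  0.01  1.17 -0.18]
near 339 150 [88, 88, 88, 89, 86, 69, 54, 89, 131, 147, 148, 148, 133, 115, 116, 108, 84, 63, 64, 65, 65, 67, 78, 104, 127, 179, 218, 224, 224, 224, 224, 224, 224, 224, 224, 224, 224, 224, 224, 224, 224, 224, 224, 224]
near 337 219 [72, 71, 72, 69, 66, 65, 59, 54, 65, 79, 84, 85, 85, 120, 144, 143, 143, 144, 144, 132, 91, 40, 44, 45, 102, 191, 223, 223, 223, 223, 223, 223, 223, 223, 223, 224, 223, 223, 223, 223, 223, 223, 223, 223]
far 445 149 [96, 96, 96, 108, 204, 235, 234, 234, 226, 218, 223, 223, 223, 223, 223, 223, 223, 230, 236, 224, 178, 111, 21, 22, 21, 23, 23, 26, 22, 21, 23, 24, 34, 43, 45, 44, 75, 139, 159, 210, 234, 234, 233, 233]
far 436 218 [95, 95, 97, 96, 93, 193, 232, 232, 233, 225, 217, 222, 222, 222, 222, 222, 222, 221, 230, 228, 189, 113, 22, 22, 22, 23, 24, 22, 23, 23, 22, 28, 40, 44, 45, 67, 121, 140, 203, 232, 232, 232, 232, 232]
wall_face 0.97 [336. 197.] [ 0.6672 -0.0287  0.022 ]
tray_near 0.86 [334. 199.] [ 0.6655 -0.0303  0.022 ]
tray_far 0.6 [435. 197.] [ 0.7674 -0.0304  0.022 ]
fixed_face 0.98 [435. 199.] [ 0.7678 -0.032   0.022 ]
lever_peg 0.91 [219.  83.] [0.568  0.0814 0.084 ]
cam_pivot 0.73 [296. 105.] [0.6269 0.0636 0.057 ]
comb 0.67 [412. 204.] [ 0.7391 -0.0311  0.039 ]
```

No more pictures can be viewed, so I'll check the gaps numerically. The far end has a 2-px bright fringe. I'll measure it from overhead each gap, first with the camera above the tray (x≈0.72).

Request:
{"name": "drive_tool", "arguments": {"linear": [[0,25,0],[0,25,0],[0,25,0],[0,25,5],[0,5,5],[0,0,5],[0,0,0],[0,0,0],[0,0,0]], "rot": [[0,0,0],[0,0,0],[0,0,0],[0,0,0],[0,0,0],[0,0,0],[0,0,0],[0,0,0],[0,0,0]], "hand": [40,40,40,40,40,40,40,40,40]}}

```text
t: 24.77
tcp_pos: [0.7232, -0.0071, 0.2776]
tool_rot: [0.713, 0.701, -0.002, -0.01]
force: [-0.1, 0.6, -0.4]
finger_gap: 0.465
```

```bash
python3 -c "
from h import *
where(); K,R,t=model('wrist'); print('cam',(-R.T@t).round(3))
im=snap('wrist','wrist15'); g=cv2.cvtColor(im,cv2.COLOR_RGB2GRAY)
for X,n in((.668,'near'),(.768,'far')):
  for y in(.02,-.02,-.05):
    u,v=proj('wrist',(X,y,.022)); u,v=int(u),int(v); print(n,u,v,g[v,u-16:u+16].tolist())
print('px/mm',(proj('wrist',(.768,0,.022))-proj('wrist',(.668,0,.022)))/100)
for X in(.665,.668): print(proj('wrist',(X,-.02,.022)),proj('wrist',(X,-.02,.05)))
for l,z in(('wall_face',.022),('tray_near',.022),('tray_far',.022),('fixed_face',.022),('lever_peg',.084),('cam_pivot',.057),('comb',.039)):
    for r in cams.spot_point(l,'wrist')[:1]: print(l,round(r['score'],2),np.round(r['at']),ray_z('wrist',r['at'],z).round(4))
"
```

```text
t 24.77 tcp [ 0.7232 -0.0071  0.2776] yaw -0.9 z [-0.018  0.012 -1.   ] F [-0.1  0.6 -0.4] gap 0.465 q [-0.17  0.7   1.17  0.01  1.29 -0.15]
cam [0.723 0.076 0.349]
near 231 153 [108, 175, 214, 192, 134, 147, 219, 236, 235, 228, 162, 25, 25, 24, 51, 167, 220, 225, 225, 225, 225, 225, 225, 225, 225, 225, 225, 225, 225, 225, 225, 225]
near 234 194 [84, 84, 121, 147, 135, 94, 47, 44, 45, 43, 34, 26, 25, 24, 85, 187, 225, 225, 224, 225, 225, 225, 225, 225, 225, 225, 225, 225, 225, 224, 224, 225]
near 235 223 [143, 143, 143, 143, 145, 135, 99, 54, 43, 44, 43, 33, 24, 25, 25, 120, 200, 224, 224, 225, 224, 224, 224, 224, 224, 224, 224, 224, 224, 224, 224, 224]
far 339 151 [226, 226, 226, 226, 226, 226, 226, 226, 225, 226, 226, 226, 226, 225, 226, 226, 219, 157, 23, 24, 25, 24, 28, 32, 30, 59, 127, 215, 237, 237, 237, 237]
far 338 193 [225, 225, 225, 225, 225, 225, 225, 225, 225, 225, 225, 225, 225, 225, 225, 232, 202, 83, 24, 24, 33, 42, 43, 43, 53, 103, 202, 235, 236, 236, 237, 236]
far 337 222 [225, 225, 225, 225, 225, 225, 225, 225, 225, 225, 225, 225, 225, 225, 225, 232, 202, 83, 25, 23, 34, 42, 45, 43, 63, 128, 214, 236, 236, 236, 235, 235]
px/mm [ 1.06058397 -0.01131466]
[231.03739868 194.57104629] [226.0392688  203.53651621]
[234.14047743 194.54168148] [229.40260284 203.50647031]
wall_face 0.85 [238. 205.] [ 0.6714 -0.0308  0.022 ]
tray_near 0.91 [231. 204.] [ 0.6655 -0.0295  0.022 ]
tray_far 0.79 [335. 205.] [ 0.767  -0.0324  0.022 ]
fixed_face 0.62 [336. 206.] [ 0.7683 -0.033   0.022 ]
lever_peg 0.9 [76. 82.] [0.5717 0.0825 0.084 ]
cam_pivot 0.8 [172. 108.] [0.63   0.0628 0.057 ]
comb 0.58 [312. 210.] [ 0.744  -0.0308  0.039 ]
```

From above the tray, both dark gaskets run straight into the tray, with no base strip at either end. The gasket-to-gasket distance is about 100.1 mm, against a 100 mm tray. The lever reads about 2.03 rad and the arm is clear of everything, so I'll hand in.

```bash
python3 -c "
from h import *
print(order.sign_off())"
```

```text
the job is handed in; nothing more can be done
None
```

I closed the caster on the tray, locked the cam and handed the job in at about 25 s of the 70 s. No verdict was reported.

**What I did:**
1. With the fingers round the peg, I swung the lever from about 1.95 rad to about 0.03 rad. The wall had not moved.
2. I pushed the wall forward about 83 mm by the thumb plate with the fingers shut, until it no longer moved at about 23 N.
3. I swung the lever back until the cam locked behind the roller.

**Last checks:**
- **Lever:** the last wrist reading gave about 2.03 rad. Readings from the three cameras just after the swing ran from 1.92 to 2.08.
- **Tray:** pixel profiles showed no base strip at either end. On one pixel row the gasket-to-gasket distance came to about 100.1 mm, against a 100 mm tray.
- **Comb:** in the last picture I viewed, before the lever was locked, it stood in its notches. After that the network still found it across the tray; I did not measure its height.
- **Robot:** the arm was clear and touching nothing at hand-in.

**What disagreed or went unchecked:**
- A second pixel row gave about 97.5 mm for the same gasket-to-gasket distance. I put that down to perspective.
- One earlier view showed a bright fringe of 2 pixels at the far end of the tray; from directly above it was at most 1 pixel.
- At about 12 N the wall stalled short of home. Pressure from the finger downward and sideways was adding friction; once I eased it, the wall slid on.
- My last attempt to view a picture was refused because the limit of 12 had been reached, so the final checks are numerical only.
- I did not measure the bystanders again at the end.

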